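# Load the dip probe and hold the carousel's index plunger back

### The job

Take the dip probe with the straight round grip out of the rod stand, push it down into the one open vial on the sample carousel until its collar rests on the vial's mouth, and let go of it. Only then grip the black knob of the carousel's spring-loaded index plunger, pull it straight up as far as it goes so that its pin stands clear of the hole in the disc, and finish the job still gripping it and holding it fully up, so that a colleague can turn the disc. Leave the ball-topped rod and the other things on the worktop where they are.

Things in the scene. Friction and masses are not known exactly. Their poses are not given: they have to be found in the camera images.
- carousel: Sample carousel, fixed: grey base 150 (x) x 200 (y) mm, bare metal disc 140 mm across with top at 28 mm, three vials in nests 42 mm from its centre at 210, 270 and 330 degrees, a grey bracket 57 mm high over the rim at +y with the upright index plunger at (0, +60 mm). Origin on the worktop under the disc's centre, z up. The disc does not turn in this task. Position and yaw vary
- plunger_knob (a point): Centre of the plunger's upright black round knob, 22 mm diameter, 28 mm high; moves with the plunger. With the plunger home it is 86 mm above the worktop, the knob's underside 2 mm above a metal collar 16 mm wide. Nothing else near it is higher than its underside; the vials are 88 mm or more away (between centres)
- plunger (a joint): Upward travel of the index plunger, m: 0 = home, its 8 mm steel pin in the disc's hole; just out of the hole at 0.006; 0.016 = hard stop, fully back, pin tip 10 mm above the disc. A spring pushes it home: 4.8 N at 0, rising to 11.2 N at 0.016. It snaps back when let go
- vial_open: The one vial without a cap: glass, body 26 mm diameter, neck 19 mm outside, 60 mm high, clamped upright on the disc so that its rim is 88 mm above the worktop. Origin at the centre of its underside. It may be in any one of the three nests (neighbours 42 mm apart between centres)
- vial_mouth (a point): Centre of the open vial's mouth, at rim height; the round opening is 12 mm wide and the vial is 57 mm deep inside
- vial_capped_a: Glass vial as the open one but with a white screw cap 23 mm wide, 61 mm high in all, clamped on the disc. Origin at the centre of its underside
- vial_capped_b: The second capped vial, the same as the first
- rod_stand: White plastic rod stand fixed to the worktop, 60 (x) x 130 (y) x 62 mm high, with two 11 mm holes in its top at y = +37.5 and -37.5 mm in its frame; a rod hangs in each by its collar. Origin on the worktop under its centre. Position and yaw vary
- probe: Dip probe, loose, 92 mm long, about 30 g, hanging upright in either hole of the stand: steel shaft 6 mm diameter, 48 mm long, then a steel collar 22 mm wide, 4 mm thick, then a straight round grey grip 12 mm diameter, 40 mm long. Origin at the foot of the shaft, z along the probe towards the grip
- probe_collar (a point): Centre of the underside of the probe's collar, 48 mm above its foot; in the stand it lies on the stand's top, 62 mm above the worktop
- probe_grip (a point): Grasp point on the axis of the probe's grip, 26 mm above the collar's underside (the grip reaches from 22 mm below to 18 mm above it)
- spare_rod: The other rod in the stand, 94 mm long: same shaft and collar but a thin stem with a 28 mm ball on top. To be left where it is. Origin at the foot of its shaft
- bottle_green: Bystander, loose: small white bottle with a green cap, 33 x 66 mm high. Origin at its underside
- bottle_amber: Bystander, loose: amber glass bottle with black cap, 42 x 88 mm high. Origin at its underside
- bottle_white: Bystander, loose: white bottle, 49 x 112 mm high. Origin at its underside
- tape_roll: Bystander, loose: roll of tape lying flat, 98 mm across, 25 mm high. Origin at its underside
- marker_black: Bystander, loose: marker pen lying on the worktop, 139 mm long, 16 mm thick. Origin at its underside

How it is judged:
On the way, in this order (a step that is already met when the one before it is completed fails the run):
1. the probe is in the open vial, collar on the vial's mouth, let go, the plunger still home (z of probe_collar in the frame of vial_mouth between -0.004 and 0.004 m and horizontal distance between probe_collar and vial_mouth below 0.006 m and angle between probe's own z axis and vertical below 0.12 rad and contact force between the fingers and probe below 0.05 N and value of joint plunger below 0.003 m), for 0.2 s.
2. the plunger is pulled fully back by the fingers (value of joint plunger above 0.0135 m and contact force between the fingers and carousel above 2 N), for 0.2 s.
At the end, for the whole second after the job is handed in: The fingers still hold the plunger (contact over 2 N) at least 13.5 mm of its 16 mm up, while the probe stands untouched and still in the open vial: collar underside within 4 mm of the rim's height and 6 mm of the mouth's centre, tilted less than 0.12 rad (all of step 2 and z of probe_collar in the frame of vial_mouth between -0.004 and 0.004 m and horizontal distance between probe_collar and vial_mouth below 0.006 m and angle between probe's own z axis and vertical below 0.12 rad and contact force between the fingers and probe below 0.05 N and linear speed of probe below 0.02 m/s); the arm keeps its last pose, push and grip.
It fails at once if the index pin comes out of its hole while the probe is not in the open vial (value of joint plunger above 0.006 m and (z of probe_collar in the frame of vial_mouth above 0.012 m or horizontal distance between probe_collar and vial_mouth above 0.01 m)).
It fails at once if the ball-topped rod or a bystander is moved by more than 30 mm (distance of any of bottle_green, bottle_amber, tape_roll, marker_black, bottle_white, spare_rod from where it was at the start of the episode above 0.03 m).
It also fails if it takes over 58 s, if anything falls off the work surface, if the arm or the gripper's body presses on something with over 40 N, if the wrist force passes 120 N, or if a joint passes its speed limit or range.

### The arm

A 6-joint arm with a two-finger parallel gripper is mounted at the origin on a cart in front of the work surface, level with it; the furniture and walls round the work are solid. World frame = base frame: x ahead of the robot, y to its left, z up, the work surface at z = 0. Lengths are in m, angles in rad, forces in N, time in s.
With the tool pointing down it reaches from about 0.25 to 0.725 m from the base axis. Payload 4 kg.
Tool frame: the origin (TCP) lies midway between the tips of the shut fingers; the grasp point (between the pads) lies bot.pinch_z behind it (bot.pinch_z is the distance from the TCP to the grasp point, in m); z points along the fingers, y is the line along which they close (so a half turn about z gives the same grasp; the last joint's range is limited). The gripper opens to 85 mm and grips with 20 to 120 N. Pads are 22 mm wide; open, the fingers measure 114 mm over their backs; the gripper's body (76 mm by 85 mm) begins 54 mm behind the grasp point. The pads swing forward as they close: fully open they stand 13 mm farther back than shut.
Start: joints at [-1.149, 0.241, 0.005, 1.335, 0, 1.571], TCP at [0.205, -0.456, 0.231] pointing down, gripper open.
Joint ranges: [-2.72, 2.72], [-1.05, 1.87], [-1.09, 1.28], [-1.99, 2.15], [-1.42, 1.44], [-3.14, 3.14]. Speed limits (rad/s): [2.79, 2.79, 3.14, 3.14, 3.14, 3.14].

### API

Orientations are given as a unit quaternion [x, y, z, w].
In Python, from workcell import bot gives the robot as it stands.
- The arm moves only by the tool drive_effector, called after "Call:" as a command line: name --argument value ..., lists and objects as JSON in quotes. Schema: {"type":"object","properties":{"plan":{"type":"string"},"only":{"type":"string"},"quiet":{"type":"boolean"},"lines":{"type":"string"}},"required":["plan"],"additionalProperties":false}. plan is a string of 1 to 10 rows, parted by a bar, with the numbers parted by commas; each row has 7 numbers: a rotation vector rx, ry, rz in units of 0.1 rad, then dx, dy, dz in mm, then the finger opening in m; each row is the pose to reach, as a shift and turn from the pose commanded when the call began, along the tool's axes at that moment; what a row does not reach only later rows make up. A row lasts 1/8 s, in which the tool goes at most 0.0625 m and 0.188 rad, less where a joint would pass 70% of its speed; a pose out of reach is approached as far as the arm can. The fingers move at their own pace and stop on an object; the grip force is fixed at half the most. Time passes only in rows, so rows that do not move let the fingers close. The tool returns the time, the measured TCP pose, the force, the opening and the grip force at its end. only (a regular expression) keeps the lines of the reply that match it, lines (a string "A,B") keeps lines A to B, and quiet returns only ok. Input that does not fit is refused with a message, and nothing moves.
- bot.get_obs(): the state, without advancing time (a new reading comes with each control period).
- bot.camera(name): name is "side" or "top" or "wrist"; returns the picture (420x560x3 uint8, red, green, blue); there is no depth.
- bot.calibration(name): a dict with "mtx" (3x3 intrinsics, pixels), "k1" (the pictures are not rectified: a ray, as slopes to the right and down, at radius r is drawn at 1 + k1 r^2 times it, then the intrinsics apply), "R" (3x3) and "t" (3): a world point X has camera coordinates R X + t. Camera axes: x right, y down, z forward; pixel columns grow to the right and rows downward; lengths in m; the calibration is good to about 2 mm. A picture is of the moment at which its call begins: read the wrist's pose just before it. calibration takes no time and is no camera call; for the wrist camera it gives the pose at the moment of the call.
- bot.job_done(): hands the job in; it is judged then, once.
The state is a dict: "clock": time; "joint_pos": joint angles; "joint_vel": joint speeds; "tau": joint torques, N m; "eef_pos": TCP position; "tool_rot": TCP orientation; "ft_force": force on the tool from outside, world axes, zero at the start; "ft_torque": the same for the moment, N m; "grip_width": finger opening in m; "grasp_force": force on a finger pad.
Only numpy, scipy, OpenCV 4.12 (cv2) and the standard library are available. Lean on these libraries where they do the work, as an engineer would, in place of code of your own. Each camera call takes 0.05 s, during which the arm holds its last target. There are 200 camera calls.

## Working session

There is one attempt and no reset: what is moved stays moved. The work goes in short steps, Python scripts to look and compute and a tool call to move; the robot and the scene stay as the last step left them, time stands still between calls to the robot, and variables do not carry over. Pictures are saved under pics/ and viewed, at most 10 in all, crops included, and the job is handed in when it is done.

```bash
ls; mkdir -p pics
```

Run:
```python
from workcell import bot
import cv2,numpy as np
print(bot.pinch_z,bot.get_obs())
for n in("top","side"):
    print(n,bot.calibration(n)); cv2.imwrite(f"pics/{n}0.png",bot.camera(n)[:,:,::-1])
```

```text
pics
workcell.py
0.0187 {'clock': 0.0, 'joint_pos': array([-1.14897613e+00,  2.41423986e-01,  3.72865388e-03,  1.33523435e+00,
        4.91159530e-05,  1.57080869e+00]), 'joint_vel': array([-5.08839910e-05, -1.16274183e-03,  4.71128712e-04, -1.41718717e-03,
        9.41806144e-04,  2.07595715e-04]), 'tau': array([-1.64880098e-04, -3.72312856e+01,  2.52411264e+01,  1.68478943e-02,
       -2.78232068e-05, -4.02113713e-06]), 'eef_pos': array([ 0.20446069, -0.45557868,  0.23040918]), 'tool_rot': array([ 9.77841534e-01,  2.09343728e-01, -1.99301833e-04, -1.04818209e-03]), 'ft_force': array([0.29390037, 0.94355858, 0.39498936]), 'ft_torque': array([0.00099628, 0.0450762 , 0.00985452]), 'grasp_force': 0.0, 'grip_width': 0.08546349190237408}
top {'mtx': array([[397.29824293,   0.        , 278.85970152],
       [  0.        , 397.29824293, 208.72590332],
       [  0.        ,   0.        ,   1.        ]]), 'k1': 0.02637304239880167, 'R': array([[ 0.04580819, -0.99894618, -0.00285142],
       [-0.9764942 , -0.04417643, -0.21096807],
       [ 0.21061978,  0.01244846, -0.97748879]]), 't': array([-0.01819395,  0.52287824,  1.18132223])}
side {'mtx': array([[483.08536119,   0.        , 276.53814874],
       [  0.        , 483.08536119, 204.16322988],
       [  0.        ,   0.        ,   1.        ]]), 'k1': -0.031379993749801265, 'R': array([[-0.83650637, -0.547873  ,  0.00960531],
       [-0.32473588,  0.48154319, -0.81404101],
       [ 0.44136572, -0.68406968, -0.58072797]]), 't': array([0.42005423, 0.25392007, 1.15520624])}
```

View pics/top0.png

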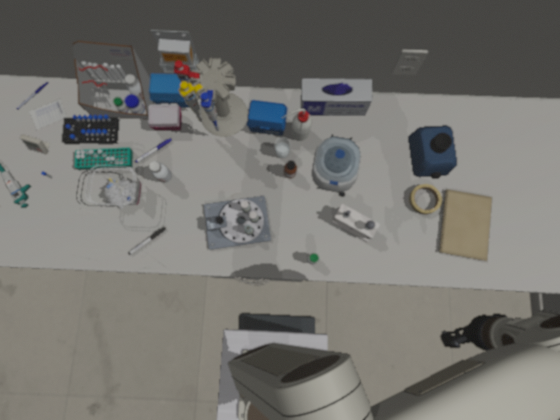

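View pics/side0.png

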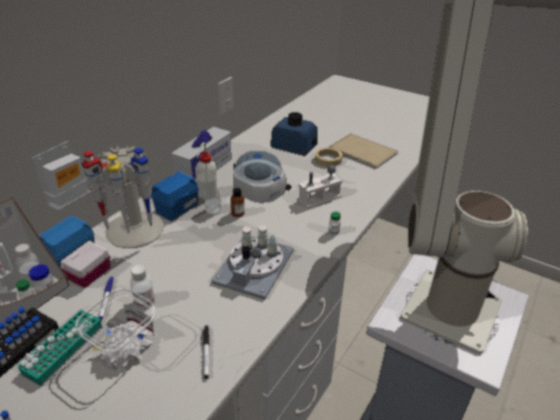

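The top view shows the carousel at about (238,221) with its plunger to the left, and the rod stand at about (357,221). The side view shows the carousel at about (255,258) and the stand at about (320,187). I'll enlarge both next.

Run:
```python
import cv2,numpy as np
t=cv2.imread("pics/top0.png");s=cv2.imread("pics/side0.png")
def c(im,x,y,w=80,h=60):return cv2.convertScaleAbs(cv2.resize(im[y:y+h,x:x+w],(400,300),interpolation=cv2.INTER_CUBIC),alpha=1.3)
cv2.imwrite("pics/crops.png",np.vstack([np.hstack([c(t,198,191),c(t,317,191)]),np.hstack([c(s,212,220),c(s,280,155)])]))
```

```text
(no output)
```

View pics/crops.png

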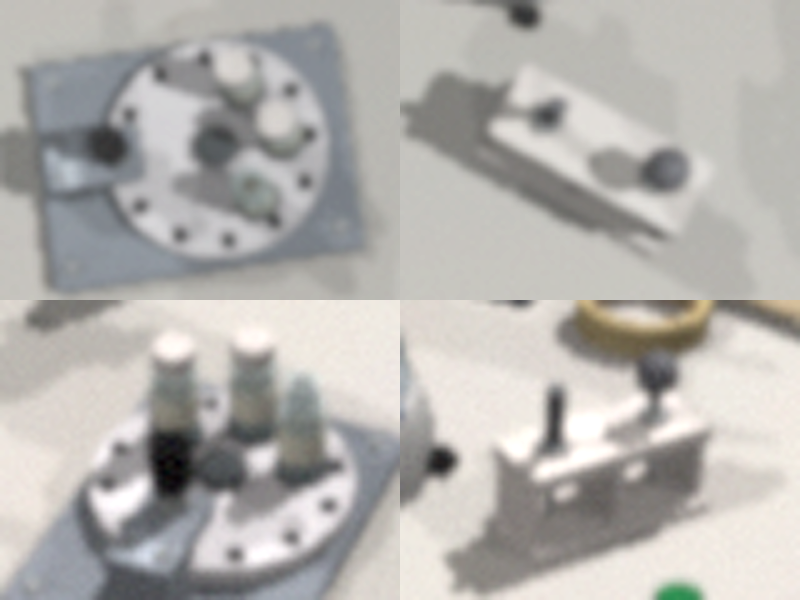

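The crops show the probe in the stand's left (+y) hole, at about top px (346,214), and the ball rod in the right hole. The open vial is the lower right one, at about top px (250,229), in the 210° nest. The knob is at about top px (219,220).

Create h.py:
```python
from workcell import bot
import numpy as np,cv2
from scipy.spatial.transform import Rotation as Ro
def ray(c,px):
    # distortion model = OpenCV radial k1
    u=cv2.undistortPoints(np.array([[px]],float),c["mtx"],np.array([c["k1"],0,0,0.]))[0,0]
    return -c["R"].T@c["t"], c["R"].T@np.r_[u,1]
def plane(c,px,z):
    o,d=ray(c,px); return o+d*(z-o[2])/d[2]
def two(c1,p1,c2,p2):
    o,d=ray(c1,p1);q,e=ray(c2,p2)
    s=np.linalg.lstsq(np.c_[d,-e],q-o,rcond=None)[0]
    return (o+d*s[0]+q+e*s[1])/2, np.linalg.norm(o+d*s[0]-q-e*s[1])
def proj(c,X):
    return cv2.projectPoints(np.array([X],float),cv2.Rodrigues(c["R"])[0],c["t"],c["mtx"],np.array([c["k1"],0,0,0.]))[0].ravel()
def totool(target):
    o=bot.get_obs(); R=Ro.from_quat(o["tool_rot"]); return R.inv().apply(np.array(target)-o["eef_pos"])
def yaw_tool():
    R=Ro.from_quat(bot.get_obs()["tool_rot"]).as_matrix(); return np.arctan2(R[1,1],R[0,1]) # finger line dir
```

Run:
```python
from h import *
np.set_printoptions(precision=4,suppress=True)
t=bot.calibration("top");s=bot.calibration("side")
T1=lambda x,y:(198+x/5-.4,191+y/5-.4);T2=lambda x,y:(317+(x-400)/5-.4,191+y/5-.4)
S1=lambda x,y:(212+x/5-.4,220+(y-300)/5-.4);S2=lambda x,y:(280+(x-400)/5-.4,155+(y-300)/5-.4)
print("cam",-t["R"].T@t["t"])
print("corners",[plane(t,T2(*p),.062)[:2] for p in((523,65),(712,160),(672,235),(490,135))])
print("collar",plane(t,T2(545,115),.064)); print("griptop",plane(t,T2(556,103),.106),plane(s,S2(557,390),.106),two(t,T2(556,103),s,S2(557,390)))
print("ball",plane(t,T2(665,171),.142-.062),plane(s,S2(657,372),.142-.062))
print("disc c",plane(t,T1(218,147),.028)); print("knobtop",plane(t,T1(106,145),.1),plane(s,S1(171,435),.1))
print("mouth",plane(t,T1(262,190),.088),plane(s,S1(301,380),.088)); print("caps",plane(t,T1(238,72),.089),plane(t,T1(282,126),.089),plane(s,S1(175,345),.089),plane(s,S1(252,337),.089))
print("base corners",[plane(t,T1(*p),.01)[:2] for p in((22,70),(330,25),(368,245),(52,290))])
print(yaw_tool())
print(bot.calibration("wrist"))
```

```text
cam [ 0.2626 -0.0098  1.265 ]
corners [array([ 0.5468, -0.187 ]), array([ 0.4922, -0.3033]), array([ 0.4447, -0.2787]), array([ 0.5016, -0.1672])]
collar [ 0.5153 -0.2006  0.064 ]
griptop [ 0.5141 -0.2004  0.106 ] [ 0.5109 -0.2013  0.106 ] (array([ 0.5126, -0.201 ,  0.106 ]), np.float64(0.003239301932983792))
ball [ 0.4807 -0.2706  0.08  ] [ 0.4892 -0.2928  0.08  ]
disc c [0.4873 0.1234 0.028 ]
knobtop [0.4724 0.1824 0.1   ] [0.4762 0.1791 0.1   ]
mouth [0.4514 0.0889 0.088 ] [0.455  0.0958 0.088 ]
caps [0.5229 0.1078 0.089 ] [0.4908 0.0791 0.089 ] [0.5248 0.1095 0.089 ] [0.4953 0.0815 0.089 ]
base corners [array([0.5354, 0.2554]), array([0.5744, 0.0578]), array([0.4317, 0.0259]), array([0.3941, 0.2241])]
-1.1489356269843833
{'mtx': array([[303.715 ,   0.    , 281.8296],
       [  0.    , 303.715 , 209.828 ],
       [  0.    ,   0.    ,   1.    ]]), 'k1': -0.0667475273639191, 'R': array([[ 0.4098, -0.9122, -0.0016],
       [-0.8744, -0.3934,  0.284 ],
       [-0.2597, -0.1149, -0.9588]]), 't': array([-0.4994, -0.0363,  0.3793])}
```

Run:
```python
from h import *
print(totool([.5135,-.2005,.2]), yaw_tool())
```

```text
[ 0.38639904 -0.10620736  0.03070225] -1.1489356269843833
```

Units first: shifts go in mm and turns go in units of 0.1 rad. So 0.386 m is 386, 0.2 m is 200, -0.709 rad is -7.09.

Call:
drive_effector --plan "0,0,-3.5,200,-50,15,0.06 | 0,0,-7.09,386,-106,30,0.06 | 0,0,-7.09,386,-106,30,0.06 | 0,0,-7.09,386,-106,30,0.06 | 0,0,-7.09,386,-106,30,0.06 | 0,0,-7.09,386,-106,30,0.06 | 0,0,-7.09,386,-106,30,0.06 | 0,0,-7.09,386,-106,30,0.06 | 0,0,-7.09,386,-106,30,0.06"

```text
clock: 1.23
eef_pos: [0.5127, -0.2017, 0.2009]
tool_rot: [0.844, 0.536, -0.001, -0.0]
ft_force: [0.6, 0.3, 0.4]
grip_width: 0.0602
grasp_force: 0.0
```

Run:
```python
from h import *
c=bot.calibration("wrist");im=bot.camera("wrist")
print(proj(c,[.514,-.2005,.064]),proj(c,[.514,-.2005,.106]),proj(c,[.482,-.268,.094]))
cv2.imwrite("pics/w1.png",cv2.resize(im[:,:,::-1],(784,588)))
```

```text
[281.79584487 197.84094059] [281.75438023 210.54401639] [281.54254425 283.92839945]
```

View pics/w1.png

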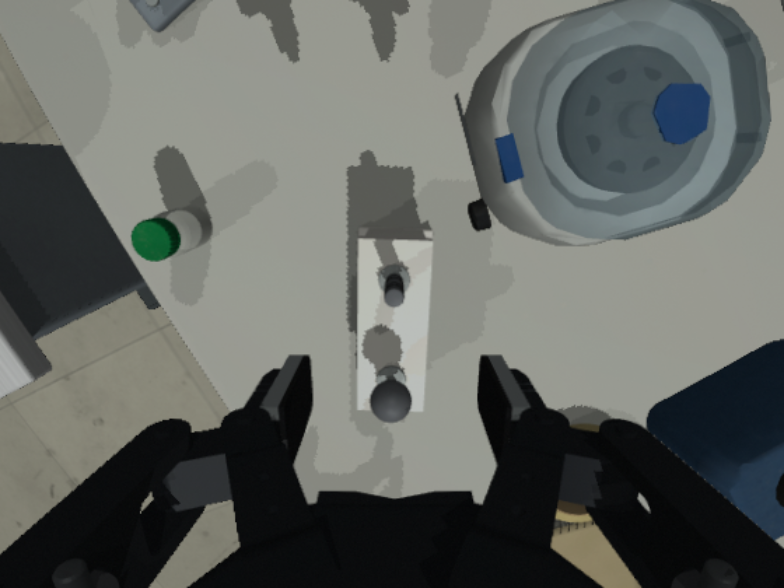

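The wrist view shows the grip's top at about (394,298)/1.4, within 2 px of the prediction, with the stand aligned to the fingers. The ball rod is at (391,401) and the way down is clear.

Run:
```python
from h import *
c=bot.calibration("wrist")
g=plane(c,(281.4,212.2),.106);k=plane(c,(393.5/1.4,274/1.4),.066);print(g,k)
print(totool([g[0],g[1],.071]),totool([k[0],k[1],.071]))
```

```text
[ 0.51300635 -0.20213252  0.106     ] [ 0.51438021 -0.19835168  0.066     ]
[0.00019519 0.00051442 0.13016055] [0.00420066 0.00014238 0.13015927]
```

In the tool's units: 0.0015 m is 1.5, 0.13 m is 130.

Call:
drive_effector --plan "0,0,0,1.5,0,60,0.06 | 0,0,0,1.5,0,100,0.06 | 0,0,0,1.5,0,130,0.06 | 0,0,0,1.5,0,130,0.06 | 0,0,0,1.5,0,130,0.0 | 0,0,0,1.5,0,130,0.0 | 0,0,0,1.5,0,130,0.0 | 0,0,0,1.5,0,130,0.0 | 0,0,0,1.5,0,130,0.0 | 0,0,0,1.5,0,130,0.0"

```text
clock: 2.52
eef_pos: [0.5151, -0.2006, 0.0731]
tool_rot: [0.844, 0.536, 0.001, 0.001]
ft_force: [-1.1, 0.2, 7.5]
grip_width: 0.0103
grasp_force: 58.4
```

In the tool's units: -0.12 m is -120, -0.08 m is -80.

Call:
drive_effector --plan "0,0,0,0,0,-30,0 | 0,0,0,0,0,-80,0 | 0,0,0,0,0,-120,0 | 0,0,0,0,0,-120,0 | 0,0,0,0,0,-120,0"

```text
clock: 3.15
eef_pos: [0.5138, -0.1999, 0.1908]
tool_rot: [0.844, 0.536, -0.0, -0.0]
ft_force: [0.2, 0.2, -1.0]
grip_width: 0.01
grasp_force: 58.5
```

Run:
```python
from h import *
c=bot.calibration("wrist");im=bot.camera("wrist");s=bot.camera("side");t=bot.camera("top")
o=bot.get_obs();print(o["eef_pos"],o["ft_force"])
cs=bot.calibration("side");ct=bot.calibration("top");e=o["eef_pos"]
ps,pt=proj(cs,e).astype(int),proj(ct,e).astype(int);print(ps,pt)
f=lambda m,p:cv2.resize(m[p[1]-37:p[1]+38,p[0]-50:p[0]+50,::-1],(400,300),interpolation=cv2.INTER_CUBIC)
cv2.imwrite("pics/w2.png",np.vstack([cv2.resize(im[120:320,130:430,::-1],(450,300)),np.hstack([f(s,ps)])[:, :400].copy() if 0 else cv2.copyMakeBorder(f(s,ps),0,0,0,50,0)]))
```

```text
[ 0.51309124 -0.19961338  0.18958257] [ 0.37252704 -0.05830463 -0.60371254]
[311 148] [352 205]
```

View pics/w2.png

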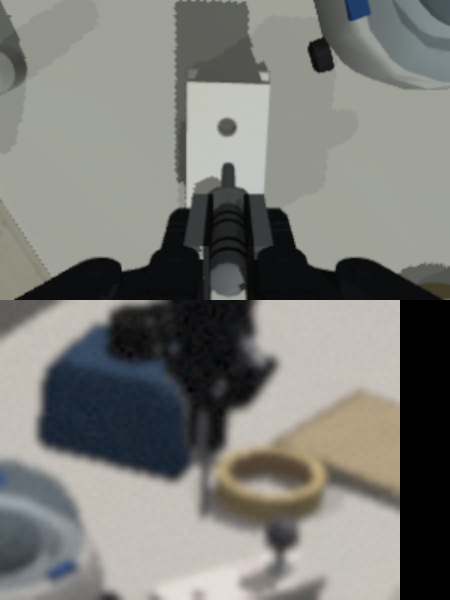

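The probe is held between the pads: foot at about wrist px (282,232), collar at about (281,247). In the side view the shaft hangs upright at crop (205,510).

Run:
```python
from h import *
np.set_printoptions(precision=4,suppress=True)
c=bot.calibration("wrist");o=bot.get_obs();e=o["eef_pos"];dz=e[2]-.0731;print(e,dz)
R=Ro.from_quat(o["tool_rot"])
print("tool x,y world",R.as_matrix()[:,:2].T)
for z in(.014,.062):print(proj(c,[e[0],e[1],z+dz]))
f=plane(c,(130+228/1.5,120+168/1.5),.014+dz);print(f,R.inv().apply(f-e))
# carousel pose fit from top-view measurements
y=np.deg2rad
D=np.array([.4873,.1234]);K=(np.array([.4724,.1824])+[.4762,.1791])/2
base=np.array([[.5354,.2554],[.5744,.0578],[.4317,.0259],[.3941,.2241]])
print("base c",base.mean(0), "yaw", np.degrees(np.arctan2(*(base[1]-base[0]+base[2]-base[3])*[-1,1]))-0)
pts=np.array([base[0],base[1],base[2],base[3],D,K,[.5238,.1086],[.493,.0803],[.453,.0923]])
a=lambda d:.042*np.array([np.cos(y(d)),np.sin(y(d))])
mod=np.array([[.075,.1],[.075,-.1],[-.075,-.1],[-.075,.1],[0,0],[0,.06],a(330),a(270),a(210)])
for sel in (range(9),range(4,9)):
    sel=list(sel);P=pts[sel];M=mod[sel];p0=P.mean(0);m0=M.mean(0)
    th=np.arctan2(((M-m0)[:,0]*(P-p0)[:,1]-(M-m0)[:,1]*(P-p0)[:,0]).sum(),((M-m0)*(P-p0)).sum())
    r=np.array([[np.cos(th),-np.sin(th)],[np.sin(th),np.cos(th)]]);off=p0-r@m0
    print(th,off,"mouth",r@a(210)+off,"knob",r@[0,.06]+off,"res",(P-(M@r.T+off))*1e3)
```

```text
[ 0.5131 -0.1996  0.1896] 0.11648257002710874
tool x,y world [[ 0.4259  0.9048 -0.0002]
 [ 0.9048 -0.4259 -0.0034]]
[280.9332 227.3127]
[280.4469 256.7027]
[ 0.5123 -0.2031  0.1305] [-0.0035  0.001   0.0591]
base c [0.4839 0.1408] yaw -169.0468375683871
0.1995175882975419 [0.4847 0.1302] mouth [0.4532 0.1024] knob [0.4728 0.189 ] res [[ -2.9862  12.2886]
 [ -3.6255  10.7211]
 [  0.6988   8.5505]
 [  2.7381  10.7181]
 [  2.6063  -6.8304]
 [  1.4981  -8.2902]
 [ -0.7073  -8.256 ]
 [ -0.018   -8.7636]
 [ -0.2043 -10.138 ]]
0.19241312645470712 [0.4854 0.1218] mouth [0.4537 0.0942] knob [0.4739 0.1807] res [[ 1.9379  1.6186]
 [ 0.4116  0.0758]
 [-1.2797  0.4755]
 [-0.3937 -0.2565]
 [-0.6761 -1.9134]]
```

Run:
```python
from h import *
print(totool([.4535+.0013,.093+.0027,.19]),bot.get_obs()["joint_pos"])
```

```text
[ 2.42365973e-01 -1.78512597e-01  1.50687273e-04] [-3.71059274e-01  3.63599572e-01  6.56047509e-02  1.27621816e+00
  6.55249361e-05  1.63968503e+00]
```

In the tool's units: 0.242 m is 242, 0.23 m is 230.

Call:
drive_effector --plan "0,0,0,40,-30,0,0 | 0,0,0,100,-70,0,0 | 0,0,0,145,-107,0,0 | 0,0,0,194,-143,0,0 | 0,0,0,230,-170,0,0 | 0,0,0,242,-178.5,0,0 | 0,0,0,242,-178.5,0,0 | 0,0,0,242,-178.5,0,0"

```text
clock: 4.3
eef_pos: [0.4558, 0.0938, 0.1909]
tool_rot: [0.845, 0.535, -0.0, 0.0]
ft_force: [0.1, 0.2, -0.3]
grip_width: 0.0105
grasp_force: 58.6
```

Run:
```python
from h import *
c=bot.calibration("wrist");im=bot.camera("wrist")
print(proj(c,[.4535,.093,.088]),bot.get_obs()["eef_pos"])
cv2.imwrite("pics/w3.png",cv2.resize(im[120:320,150:410,::-1],(780,600)))
```

```text
[278.76683827 211.56097328] [0.45592179 0.09361716 0.19098573]
```

View pics/w3.png

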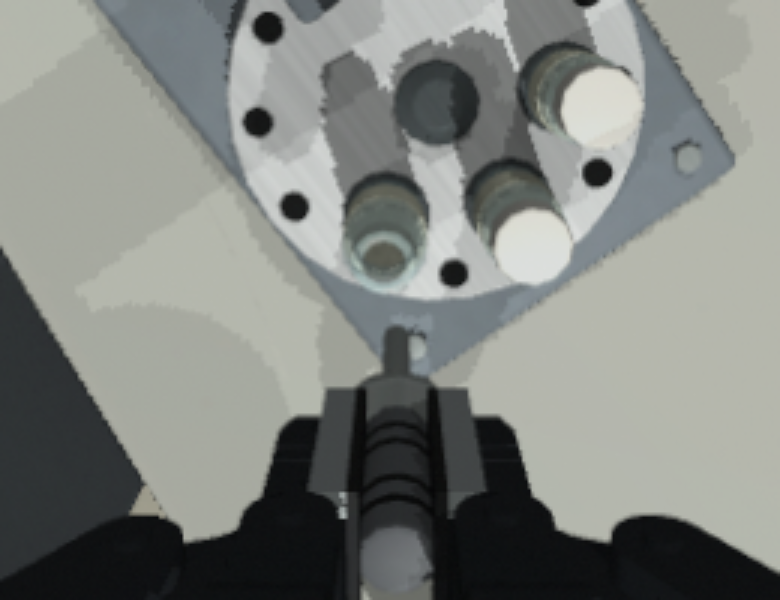

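The wrist view shows the open mouth centred at crop (384,256), full px (277.7,205), and the probe foot at about crop (396,335), full px (281.7,231.5).

Run:
```python
from h import *
np.set_printoptions(precision=4,suppress=True)
c=bot.calibration("wrist");o=bot.get_obs();e=o["eef_pos"];R=Ro.from_quat(o["tool_rot"])
m=plane(c,(150+384/3-.3,120+256/3-.3),.088);fz=e[2]-.0731+.014
f=plane(c,(150+396/3-.3,120+335/3-.3),fz)
print(m,f,R.inv().apply(f-e),R.inv().apply(m-f))
k=[plane(c,(150+438/3-.3,120+102/3-.3),z) for z in(.028,.04)];print(k)
```

```text
[0.4553 0.0984 0.088 ] [0.4553 0.0906 0.1319] [-0.003   0.0007  0.0591] [ 0.0071 -0.0034  0.0439]
[array([0.4865, 0.1238, 0.028 ]), array([0.4865, 0.1252, 0.04  ])]
```

In the tool's units: 0.036 m is 36, 0.015 m is 15.

Call:
drive_effector --plan "0,0,0,7,-3.5,15,0 | 0,0,0,7,-3.5,36,0 | 0,0,0,7,-3.5,36,0 | 0,0,0,7,-3.5,36,0"

```text
clock: 4.85
eef_pos: [0.4556, 0.1025, 0.1553]
tool_rot: [0.845, 0.535, -0.0, -0.0]
ft_force: [0.2, -0.4, 0.4]
grip_width: 0.0102
grasp_force: 58.6
```

Run:
```python
from h import *
im=bot.camera("wrist");s=bot.camera("side");t=bot.camera("top");print(bot.get_obs()["eef_pos"])
a=cv2.resize(im[170:270,230:330,::-1],(400,400),interpolation=cv2.INTER_CUBIC)
b=cv2.resize(s[215:275,235:295,::-1],(400,400),interpolation=cv2.INTER_CUBIC)
cv2.imwrite("pics/w4.png",np.hstack([a,b]))
```

```text
[0.45612673 0.1027924  0.15600389]
```

View pics/w4.png

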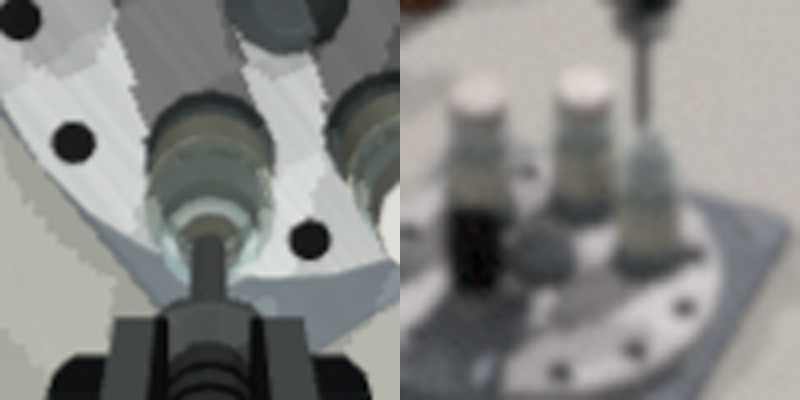

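Run:
```python
from h import *
np.set_printoptions(precision=4,suppress=True)
c=bot.calibration("wrist");o=bot.get_obs();e=o["eef_pos"];R=Ro.from_quat(o["tool_rot"])
W=lambda x,y:(230+x/4-.4,170+y/4-.4);S=lambda x,y:(235+(x-400)*.15-.4,215+y*.15-.4)
fz=e[2]-.0731+.014
m=plane(c,W(209,231),.088);f=plane(c,W(209,250),fz);print(e,fz,m,f,R.inv().apply(m-f))
q=lambda X:(proj(c,X)-[230,170]+.4)*4
m2=m.copy()
print("rim outline px", [q(m+.006*np.array([np.cos(a),np.sin(a),0])).round() for a in R.as_euler('ZYX')[0]*0+np.arange(4)*np.pi/2+1.13])
print("foot outline",[q(f+.003*np.array([np.cos(a),np.sin(a),0])).round() for a in np.arange(4)*np.pi/2+1.13])
s=bot.calibration("side");qs=lambda X:(proj(s,X)-[235,215]+.4)/.15+[400,0]
print("side mouth,foot,vialbase",qs(m),qs(f),qs([m[0],m[1],.028]), "foot upper",qs([f[0],f[1],fz+.04]))
print("side foot ray", plane(s,S(641,130),fz))
```

```text
[0.4561 0.1028 0.156 ] 0.09690388894715084 [0.4556 0.0995 0.088 ] [0.4555 0.0992 0.0969] [0.0004 0.     0.0089]
rim outline px [array([209., 200.]), array([176., 231.]), array([209., 261.]), array([242., 231.])]
foot outline [array([209., 234.]), array([192., 250.]), array([209., 266.]), array([226., 250.])]
side mouth,foot,vialbase [641.1333 144.5144] [642.0528 126.18  ] [640.7353 262.2349] foot upper [642.3521  43.2127]
side foot ray [0.4545 0.1014 0.0969]
```

Run:
```python
from h import *
s=np.mean([bot.camera("side").astype(float) for _ in range(6)],0)
S=s[...,0]*1  # red: glass is greenish/dark in red
for r in list(range(219,235,2))+list(range(236,254,2)): print(r,S[r,262:285].astype(int))
w=bot.camera("wrist").astype(int)
print("wrist rows (sum) cols 265-300")
for r in range(216,234,1): print(r,w[r,265:300,0])
```

```text
219 [190 191 190 187 172 137 103  86  77  81  91 107 131 160 182 189 189 190
 191 191 191 190 190]
221 [190 191 190 190 187 178 162 138 103  93 118 149 171 183 191 191 190 190
 190 190 190 190 190]
223 [192 192 191 191 189 191 186 168 124 108 144 176 187 190 191 190 190 191
 190 190 190 190 190]
225 [208 208 206 201 195 192 188 169 127 111 147 177 188 191 191 190 190 191
 190 191 190 190 190]
227 [222 222 221 217 207 197 188 170 127 112 149 178 189 190 190 190 189 191
 190 191 191 191 191]
229 [207 207 202 189 181 184 186 168 128 112 148 178 188 191 190 190 190 190
 190 191 191 190 190]
231 [131 131 127 125 143 172 183 168 126 113 150 179 189 189 191 191 190 190
 191 190 191 191 190]
233 [101 103 107 121 146 168 181 172 141 129 158 179 187 189 191 191 190 191
 189 191 191 190 191]
236 [ 91  90  93 101 124 155 170 167 151 138 135 139 157 177 186 189 190 191
 190 190 191 191 190]
238 [ 93  91 100 112 129 147 153 141 123 118 118 120 131 153 177 187 189 190
 190 192 190 190 190]
240 [100  96 100 106 116 129 133 123 108 104 104 105 115 136 163 182 189 190
 190 192 190 191 190]
242 [100  9
[... 2558 characters left out ...]
60 131 105 109  94  83  78  70  65  62  63
  64  67  77  86  83  97  96 101 117 149 177 168 163 164 178 204 211]
230 [187 184 166 149 136 150 174 185 156 111 109  95  81  68  58  59  60  61
  61  60  70  99 108 110  97  96 130 172 193 179 167 170 196 211 213]
231 [164 181 181 168 151 149 169 186 180 129  98 101 102  75  57  59  60  62
  61  60  61 106 122 110  94 102 155 190 194 174 166 183 206 214 214]
232 [130 142 151 165 166 150 159 177 183 145 106 100  92  68  57  59  61  62
  61  61  59  90 103 100 100 134 175 192 187 168 176 201 212 213 215]
233 [118 119 123 134 145 141 152 168 179 160 127 110  89  64  57  59  61  61
  61  61  59  77  97 109 113 154 184 189 184 171 197 215 215 213 214]
```

The wrist picture puts the foot in line with the mouth sideways. The side profile has the shaft at column 270.8 and the vial's axis at about 271.6. The rim arc in the wrist rows agrees, so I need about −2.4 mm in tool x.

In the tool's units: -0.0024 m is -2.4, 0.0003 m is 0.3.

Call:
drive_effector --plan "0,0,0,-2.4,0.3,0,0 | 0,0,0,-2.4,0.3,5,0 | 0,0,0,-2.4,0.3,5,0"

```text
clock: 5.72
eef_pos: [0.4543, 0.1003, 0.1497]
tool_rot: [0.844, 0.536, -0.001, -0.0]
ft_force: [-0.5, -0.7, -0.6]
grip_width: 0.0102
grasp_force: 58.6
```

Run:
```python
from h import *
s=np.mean([bot.camera("side").astype(float) for _ in range(6)],0)[...,0]
for r in range(223,245,2): print(r,s[r,265:280].astype(int))
t=np.mean([bot.camera("top").astype(float) for _ in range(4)],0)
w=bot.camera("wrist");print(bot.get_obs()["eef_pos"])
cv2.imwrite("pics/w5.png",cv2.resize(w[190:260,247:317,::-1],(560,560),interpolation=cv2.INTER_CUBIC))
```

```text
223 [191 190 187 183 174 151 111  97 130 161 179 188 189 191 190]
225 [201 196 192 190 187 169 127 112 149 179 189 191 191 192 190]
227 [218 208 196 191 187 168 126 114 151 180 189 190 190 191 191]
229 [190 180 184 189 187 169 127 114 151 181 188 191 191 191 190]
231 [125 144 172 187 187 169 126 115 152 179 189 189 191 191 191]
233 [121 145 170 185 186 168 127 115 150 178 188 190 192 190 190]
235 [109 131 160 176 177 158 127 115 138 163 181 189 190 190 191]
237 [106 128 154 163 154 137 125 123 130 145 166 184 190 191 190]
239 [113 121 138 140 128 113 106 108 110 119 143 170 185 190 190]
241 [102 112 124 129 119 106 103 102 104 114 132 157 176 185 189]
243 [ 89  97 111 115 106  98  98  98  98 101 112 133 150 155 162]
[0.45479072 0.10045485 0.15036466]
```

View pics/w5.png

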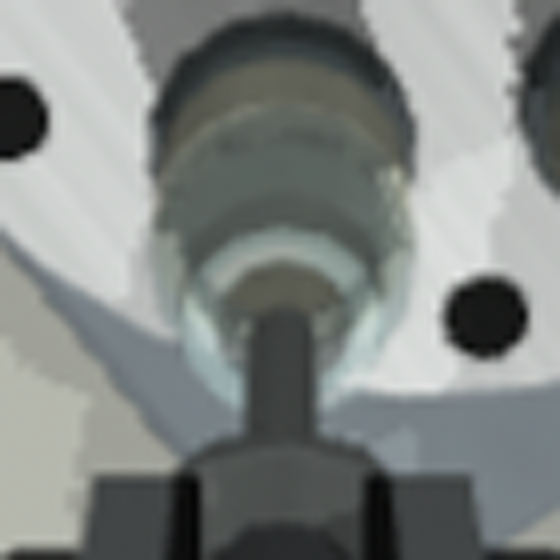

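Side profile: shaft column 271.8 against vial neck about 271.8. In the wrist crop the shaft is at x≈283, the rim centre is at about (285,320) and the foot at about (283,335), which is the expected parallax. It's aligned, so I'll descend.

In the tool's units: 0.03 m is 30, 0.04 m is 40.

Call:
drive_effector --plan "0,0,0,0,0,10,0 | 0,0,0,0,0,20,0 | 0,0,0,0,0,30,0 | 0,0,0,0,0,40,0 | 0,0,0,0,0,40,0 | 0,0,0,0,0,40,0"

```text
clock: 7.02
eef_pos: [0.4549, 0.1005, 0.1104]
tool_rot: [0.844, 0.536, 0.0, 0.0]
ft_force: [-0.3, -0.6, -0.9]
grip_width: 0.0103
grasp_force: 58.6
```

In the tool's units: 0.012 m is 12, 0.01 m is 10.

Call:
drive_effector --plan "0,0,0,0,0,6,0 | 0,0,0,0,0,10,0 | 0,0,0,0,0,12,0 | 0,0,0,0,0,12,0 | 0,0,0,0,0,12,0"

```text
clock: 7.65
eef_pos: [0.4547, 0.1004, 0.0989]
tool_rot: [0.844, 0.536, 0.0, 0.0]
ft_force: [-1.8, -0.1, 3.9]
grip_width: 0.0099
grasp_force: 59.3
```

Call:
drive_effector --plan "0,0,0,0,0,0,0.04 | 0,0,0,0,0,0,0.04 | 0,0,0,0,0,0,0.04 | 0,0,0,0,0,-30,0.04 | 0,0,0,0,0,-90,0.04 | 0,0,0,0,0,-90,0.04 | 0,0,0,0,0,-90,0.04"

```text
clock: 8.52
eef_pos: [0.4547, 0.1004, 0.1882]
tool_rot: [0.844, 0.536, 0.0, 0.0]
ft_force: [-0.4, 0.6, -0.3]
grip_width: 0.0402
grasp_force: 0.0
```

Run:
```python
from h import *
np.set_printoptions(precision=4,suppress=True)
c=bot.calibration("wrist");w=bot.camera("wrist");s=bot.camera("side");print(bot.get_obs()["eef_pos"])
print(bot.get_obs()["joint_pos"])
print("knobtop",proj(c,[.474,.182,.1]),"grip top",proj(c,[.4548,.0995,.132]),"mouth",proj(c,[.4548,.0995,.088]))
cv2.imwrite("pics/w6.png",np.hstack([cv2.resize(w[0:280,150:430,::-1],(500,500)),cv2.resize(s[200:280,230:278,::-1],(300,500),interpolation=cv2.INTER_CUBIC)]))
```

```text
[0.4538 0.1002 0.187 ]
[ 0.2173  0.1987 -0.1668  1.208   0.      2.2282]
knobtop [256.8342 107.1687] grip top [281.2746 229.8595] mouth [281.3181 211.5748]
```

View pics/w6.png

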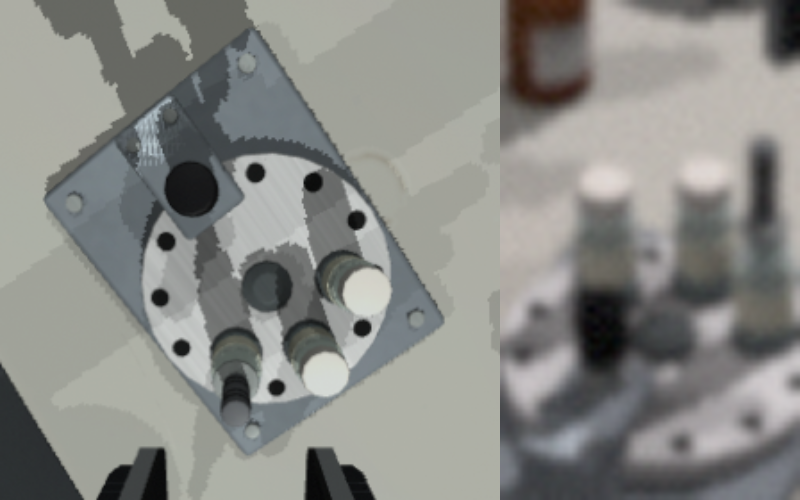

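The probe stands upright in the vial, in both the wrist view at (235,390) and the side view, and it's released. The knob's top is at wrist crop (191,187), full px (256.7,104.5).

Run:
```python
from h import *
np.set_printoptions(precision=4,suppress=True)
c=bot.calibration("wrist")
k=plane(c,(150+191*.56-.2,187*.56-.2),.1);print(k,totool([k[0],k[1],.071]))
```

```text
[0.4736 0.1833 0.1   ] [ 0.0838 -0.0172  0.1159]
```

In the tool's units: 0.084 m is 84, 0.08 m is 80.

Call:
drive_effector --plan "0,0,0,50,-10,0,0.045 | 0,0,0,84,-17,0,0.045 | 0,0,0,84,-17,20,0.045 | 0,0,0,84,-17,60,0.045 | 0,0,0,84,-17,80,0.045 | 0,0,0,84,-17,80,0.045"

```text
clock: 9.38
eef_pos: [0.4725, 0.1827, 0.1052]
tool_rot: [0.844, 0.536, -0.004, -0.001]
ft_force: [-0.3, -0.3, 1.0]
grip_width: 0.045
grasp_force: 0.0
```

Run:
```python
from h import *
np.set_printoptions(precision=4,suppress=True)
c=bot.calibration("wrist");w=bot.camera("wrist");o=bot.get_obs();print(o["eef_pos"])
g=w.max(2);m=((g<45)*255).astype(np.uint8);m[300:]=0
n,l,st,ce=cv2.connectedComponentsWithStats(m)
for i in range(1,n):
    if st[i,4]>150:print(st[i],ce[i])
cv2.imwrite("pics/w7.png",cv2.resize(w[:,:,::-1],(784,588)))
print(proj(c,[.4736,.1833,.1]))
```

```text
[0.4739 0.1832 0.1068]
[ 253  224   49   52 1512] [279.6971 247.8135]
[ 182  252   56   48 1266] [215.9763 282.7773]
[ 311  252   85   48 1535] [348.5296 279.555 ]
[281.6846 259.7776]
```

View pics/w7.png

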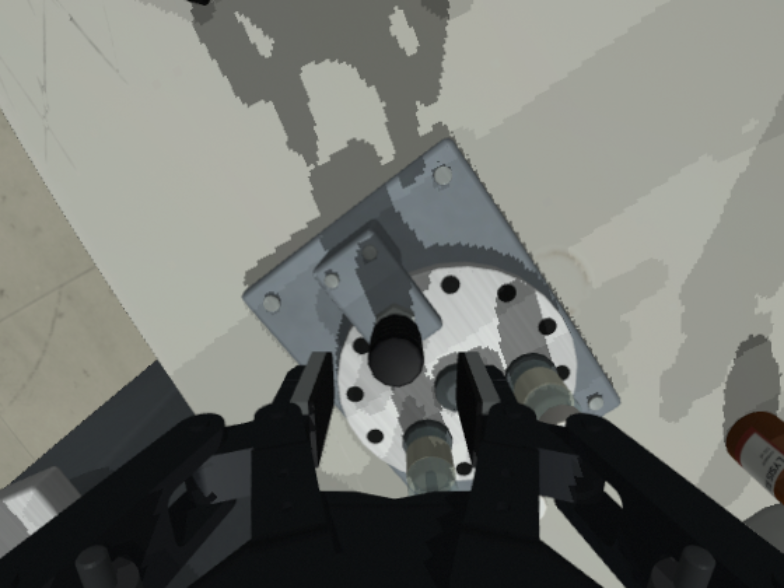

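The knob's top is at (396,357), midway between the pads and about 3 mm further along tool x. I'll go down and close.

In the tool's units: 0.003 m is 3, 0.035 m is 35.

Call:
drive_effector --plan "0,0,0,3,0,15,0.045 | 0,0,0,3,0,35,0.045 | 0,0,0,3,0,35,0.045 | 0,0,0,3,0,35,0.0 | 0,0,0,3,0,35,0.0 | 0,0,0,3,0,35,0.0 | 0,0,0,3,0,35,0.0 | 0,0,0,3,0,35,0.0"

```text
clock: 10.42
eef_pos: [0.4751, 0.1875, 0.0743]
tool_rot: [0.844, 0.536, -0.0, -0.002]
ft_force: [-4.3, 2.4, 3.5]
grip_width: 0.0201
grasp_force: 58.7
```

In the tool's units: -0.018 m is -18, -0.012 m is -12.

Call:
drive_effector --plan "0,0,0,0,0,-6,0 | 0,0,0,0,0,-12,0 | 0,0,0,0,0,-18,0 | 0,0,0,0,0,-18,0 | 0,0,0,0,0,-18,0"

```text
clock: 11.05
eef_pos: [0.4751, 0.1875, 0.09]
tool_rot: [0.844, 0.536, -0.001, -0.002]
ft_force: [-0.9, 5.8, -11.5]
grip_width: 0.02
grasp_force: 63.1
```

In the tool's units: -0.0015 m is -1.5.

Call:
drive_effector --plan "0,0,0,0,0,-1.5,0 | 0,0,0,0,0,-1.5,0 | 0,0,0,0,0,-1.5,0 | 0,0,0,0,0,-1.5,0"

```text
clock: 11.55
eef_pos: [0.475, 0.1874, 0.0905]
tool_rot: [0.844, 0.536, -0.001, -0.002]
ft_force: [1.1, 6.8, -17.5]
grip_width: 0.0198
grasp_force: 62.6
```

Call:
drive_effector --plan "0,0,0,0,0,0,0 | 0,0,0,0,0,0,0 | 0,0,0,0,0,0,0 | 0,0,0,0,0,0,0"

```text
clock: 12.05
eef_pos: [0.475, 0.1874, 0.0906]
tool_rot: [0.844, 0.536, -0.001, -0.002]
ft_force: [1.0, 6.5, -16.8]
grip_width: 0.0202
grasp_force: 62.6
```

```bash
python3 -c "
from workcell import bot
o=bot.get_obs();print(o['eef_pos'],o['ft_force']);print(bot.job_done())"
```

```text
[0.47504962 0.18744648 0.09055082] [  0.99748658   6.46861791 -16.84448625]
the job is handed in; nothing more can be done
None
```

I put the probe in the open vial and let go, pulled the index plunger up to its stop (about 16 mm of tool travel, steady pull of 17 N), and handed the job in at about 12 s with the knob still gripped; no verdict came back, and I did not re-photograph the probe after the pull.

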